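Present a machined housing to the code reader

ROBOT

A 7-joint arm with a two-finger parallel gripper is mounted at the origin on the work surface. World frame = base frame: x ahead of the robot, y to its left, z up, the work surface at z = 0. Lengths are in m, angles in rad, forces in N, time in s.
With the tool pointing down it reaches from about 0.425 to 0.95 m from the base axis. Payload 4.7 kg.
Tool frame: the origin (TCP) lies between the finger pads; the fingertips stand 25 mm ahead of it and the grasp point (between the pads) lies 6 mm ahead of it; z points along the fingers, y is the line along which they close (so a half turn about z gives the same grasp; the last joint's range is limited). The gripper opens to 85 mm and grips with 20 to 120 N. Pads are 22 mm wide; open, the fingers measure 114 mm over their backs; the gripper's body (76 mm by 85 mm) begins 54 mm behind the grasp point. The pads swing forward as they close: fully open they stand 13 mm farther back than shut.
Start: joints at [-1.151, 0.469, -0.049, 1.532, 0.024, 1.141, -0.082], TCP at [0.293, 0.608, 0.256] pointing down, gripper open.
Joint ranges: [-2.59, 2.59], [-0.33, 1.99], [-1.39, 1.29], [0.1, 2.45], [-1.04, 4.18], [0.21, 1.99], [-2.66, 2.66]. Speed limits (rad/s): [2.57, 2.57, 3.14, 3.14, 3.14, 3.14, 3.14].

INTERFACE

Orientations are given as a 3x3 rotation matrix whose columns are the frame's x, y, z axes.
In Python, from rig import * gives the robot as it stands. Calls block until the motion is done:
- movep(position, orientation): joint-space move of the TCP to a pose.
- move_l(position, attitude=None, feed=0.15, until_force=None): straight line of the TCP; attitude=None keeps the orientation; feed is the mean speed in m/s. With until_force (N) it stops when the force on the tool has changed by that much, and returns True; else False.
- move_joints(angles): joint-space move.
- command_gripper(opening, newtons=None): finger opening in m; newtons is the grip in N (None keeps the last); returns when the fingers have stopped.
- sleep(seconds).
- inverse_kinematics(position, orientation): joint angles nearest the present ones, or None.
- sense(): the state.
- camera(name): name is "side" or "top"; returns (picture, depth): 480x640x3 uint8, red, green, blue; 480x640 float32, m along the optical axis (not along the pixel's ray), 0 where there is no reading.
- camera_params(name): a dict with "K" (3x3 intrinsics, pixels), "dist" ([k1, k2, p1, p2, k3] as OpenCV has them; the pictures are not rectified), "position" and "rotation" of the camera in the world. Camera axes: x right, y down, z forward; pixel columns grow to the right and rows downward; lengths in m; the calibration is good to about 2 mm. A picture is of the moment at which its call begins. camera_params takes no time and is no camera call.
A pose or a line that the arm cannot do raises Unreachable and nothing moves.
- finish_job(): hands the job in; it is judged then, once.
The state is a dict: "time_s": time; "joint_pos": joint angles; "qd": joint speeds; "joint_efforts": joint torques, N m; "position": TCP position; "tcp_rot": TCP orientation; "wrist_force": force on the tool from outside, world axes, zero at the start; "ft_torque": the same for the moment, N m; "finger_gap": finger opening in m; "gripper_force": force on a finger pad.
Only numpy, scipy, OpenCV 4.12 (cv2) and the standard library are available. Lean on these libraries where they do the work, as an engineer would, in place of code of your own. Each camera call takes 0.05 s, during which the arm holds its last target. There are 200 camera calls.

TASK

Without lifting it, slide the round aluminium housing off the loading shelf onto the turntable until it sits against both stop pins, then turn the turntable so that the housing's code label squarely faces the reader. Next push the reader fully forward to its end stop and press the button on its top, then leave everything standing like that. Keep the housing upright and leave the discs, the key stand and the red bin where they are.

Things in the scene. Friction and masses are not known exactly. Their poses are not given: they have to be found in the camera images.
- station: Fixed code-reading station, 130 (x) by 480 (y) mm. Origin on the bench surface under the turntable's axis, z up. From -y to +y: loading shelf (y -235 to -86, flat top 32 above the bench, edged by two rails 10 high at x = +-60, 112 apart inside, open at both ends), turntable (axis at x = y = 0), reader on a slide (at +y, facing -y).
- platter (a joint): Angle of the grey turntable (rad, counter-clockwise seen from above), starting within 0.25 of 0, limits +-4.5. The disc is 168 mm in diameter, 10 mm thick, its top flush with the shelf (32 mm above the bench). It turns with slight friction (about 2 N at the post) and stays where it is left. An upright post on it serves to push it round.
- platter_center (a point): Point on the turntable's axis at its top surface, 32 mm above the bench. At joint 0 its axes are the station's. Two stop pins stand on the turntable and turn with it (10 mm diameter, 12 mm high, 50.5 mm from the axis, 35 degrees either side of its own +y); they stop the housing concentric with the axis when it comes from the shelf.
- post_top (a point): Top centre of the turntable's steel post: 14 mm diameter, 42 mm high, its top 74 mm above the bench, 75 mm from the axis, on the turntable's own +y (on the reader's side at joint 0).
- housing: Loose turned aluminium cylinder, 90 mm diameter, 50 mm high, about 0.45 kg, standing on the loading shelf at the start (too wide for most grippers: push it). Origin at the centre of its underside, z up its axis; the label is on the side of its own +x.
- mark (a point): Centre of the housing's code label: a 28 mm square black plate with small pale squares on the cylinder's side, 46 mm from its axis and 31 mm above its underside. A black bar, 22 x 12 mm, on the top face runs from the dark middle circle out to the rim right above it.
- reader (a joint): Travel of the reader along its slide towards the turntable (m): 0 fully back, 0.060 at the forward end stop; about 3 N of friction, stays where it is left.
- window (a point): Centre of the reader's front face (the black window with a lens), 60 mm above the bench; axes as the station's, the reader looks along -y. The reader is a light box 70 wide, 70 deep, its top 74 mm above the bench. At the end stop this face is 90 mm from the turntable's axis.
- reader_back (a point): Centre of the reader's flat back face, 55 mm above the bench, 70 mm behind the front face; push it along the station's -y.
- trigger (a joint): Press depth of the round black spring button on the reader's top (m): 0 up, 0.006 fully down at about 5 N; it springs back.
- trigger_top (a point): Centre of the button's top, 30 mm diameter, 92 mm above the bench, 18 mm above the reader's top, on its middle; press straight down. It moves with the reader.
- blank_a: Bystander: bare aluminium disc, 100 mm diameter, 14 mm thick, lying on the bench. Origin under its centre.
- blank_b: Bystander: the same kind of disc.
- key_stand: Bystander: steel hex-key stand, 40 x 90 mm, 26 mm high, keys up to 57 mm. Origin under its centre.
- parts_bin: Bystander: open red plastic bin, 85 x 120 x 50 mm. Origin under its centre.

How it is judged:
On the way, in this order (a step that is already met when the one before it is completed fails the run):
1. the housing sits centred on the turntable against the stop pins (horizontal distance between housing and platter_center below 0.007 m and linear speed of housing below 0.01 m/s and angular speed of housing below 0.05 rad/s), for 0.2 s.
2. the turntable is turned so that the label faces the reader (all of step 1 and x of mark in the frame of station between -0.008 and 0.008 m and y of mark in the frame of station above 0.03 m), for 0.2 s.
3. the reader is pushed forward to its end stop (value of joint reader above 0.056 m and horizontal distance between housing and platter_center below 0.007 m and x of mark in the frame of station between -0.008 and 0.008 m and y of mark in the frame of station above 0.03 m), for 0.2 s.
4. the reader's button is pressed down (all of step 3 and value of joint trigger above 0.004 m), for 0.05 s.
At the end, for the whole second after the job is handed in: The housing stands upright and still on the turntable, its axis within 7 mm of the turntable's; its label faces the reader, its centre within 8 mm (10 degrees) of the station's middle line on the reader's side; the reader is within 4 mm of its forward end stop; the button is up again (all of step 3 and linear speed of housing below 0.01 m/s and angular speed of housing below 0.05 rad/s and value of joint trigger below 0.002 m and angle between housing's own z axis and vertical below 0.06 rad); the robot touches nothing.
It fails at once if the housing is lifted more than 15 mm, tipped or knocked off (height (world z) of housing above 0.047 m or height (world z) of housing below 0.02 m or angle between housing's own z axis and vertical above 0.3 rad).
It fails at once if a disc, the key stand or the bin is moved more than 25 mm (distance of any of blank_a, blank_b, key_stand, parts_bin from where it was at the start of the episode above 0.025 m).
It also fails if it takes over 72 s, if anything falls off the work surface, if the arm or the gripper's body presses on something with over 40 N, if the wrist force passes 120 N, or if a joint passes its speed limit or range.

## Working session

There is one attempt and no reset: what is moved stays moved. The work goes in short steps, each a Python script; the robot and the scene stay as the last script left them, time stands still between calls to the robot, and variables do not carry over. Pictures are saved under pics/ and viewed, at most 10 in all, crops included, and the job is handed in when it is done.

```bash
ls; mkdir -p pics; python3 - <<'E'
from rig import *
import cv2,numpy as np
for n in("side","top"):
    p,d=camera(n); cv2.imwrite(f"pics/{n}0.png",p[:,:,::-1]); np.savez(f"{n}0.npz",p=p,d=d)
    c=camera_params(n); print(n,c)
print(sense()["time_s"])
E
```

```text
pics
side {'K': array([[471.16531952,   0.        , 330.26858975],
       [  0.        , 471.16531952, 240.37382353],
       [  0.        ,   0.        ,   1.        ]]), 'dist': array([-0.08265061,  0.        ,  0.        ,  0.        ,  0.        ]), 'position': array([0.50866733, 0.5654545 , 0.72905934]), 'rotation': array([[-0.99618238, -0.06005874,  0.06335306],
       [-0.08671472,  0.76443217, -0.63884585],
       [-0.01006084, -0.64190062, -0.76672183]])}
top {'K': array([[529.00398213,   0.        , 314.51963864],
       [  0.        , 529.00398213, 241.14228101],
       [  0.        ,   0.        ,   1.        ]]), 'dist': array([-0.07036191,  0.        ,  0.        ,  0.        ,  0.        ]), 'position': array([0.48852243, 0.02418633, 0.92216791]), 'rotation': array([[-0.00701104, -0.99531052,  0.09647704],
       [-0.9992563 ,  0.0106316 ,  0.03706492],
       [-0.03791681, -0.09614542, -0.99464485]])}
0.1
```

View pics/top0.png

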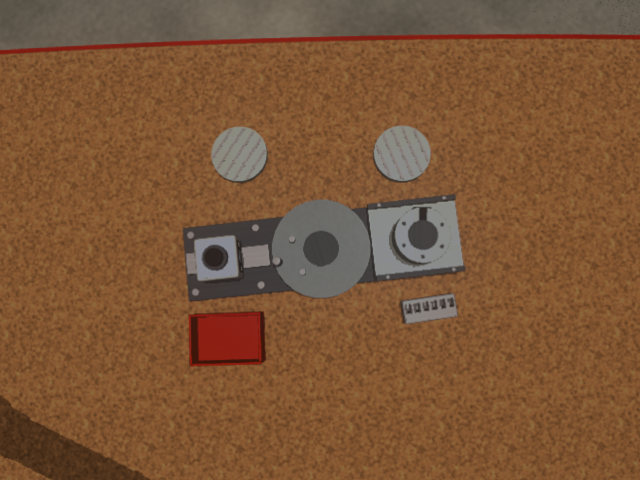

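View pics/side0.png

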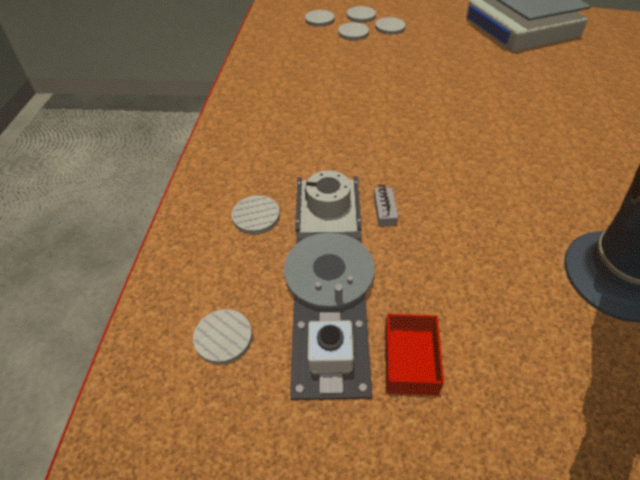

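The top view shows the reader button at (215,257), platter centre at (321,248), post at (277,261) and housing at (423,235), with its bar pointing up (world +x). The side view agrees. The red bin (227,338) and key stand (430,309) are on the robot side.

```bash
cat > h.py <<'E'
from rig import *
import cv2,numpy as np
def ray(n,uv,z):
    c=camera_params(n); u=cv2.undistortPoints(np.array(uv,float).reshape(-1,1,2),c["K"],c["dist"]).reshape(-1,2)
    d=np.c_[u,np.ones(len(u))]@c["rotation"].T; return c["position"]+d*((z-c["position"][2])/d[:,2])[:,None]
def blobs(g,box,lo,hi,amin=30):
    x0,y0,x1,y1=box; m=((g[y0:y1,x0:x1]>=lo)&(g[y0:y1,x0:x1]<hi)).astype(np.uint8)
    cs,_=cv2.findContours(m,cv2.RETR_EXTERNAL,cv2.CHAIN_APPROX_NONE)
    return sorted([(cv2.contourArea(c),c+[x0,y0]) for c in cs if cv2.contourArea(c)>amin],key=lambda t:-t[0])
E
python3 - <<'E'
from h import *
p=np.load("top0.npz")["p"]; d=np.load("top0.npz")["d"]
cv2.imwrite("pics/crop.png",cv2.resize(p[185:310,175:475,::-1],None,fx=2.6,fy=2.6,interpolation=cv2.INTER_CUBIC))
g=cv2.cvtColor(p,cv2.COLOR_RGB2GRAY)
for nm,b,lo,hi in(("platdark",(296,224,346,274),0,85),("housdark",(400,205,450,260),0,85),("button",(198,240,234,275),0,75),("housing+shelf",(385,200,456,268),125,256),("reader",(190,232,242,285),120,256)):
    for a,c in blobs(g,b,lo,hi)[:2]: print(nm,a,cv2.fitEllipse(c),cv2.boundingRect(c))
print(p[248,321],p[248,345],p[235,423],p[212,423],p[235,440],p[257,215],p[240,200])
for uv in((321,248),(423,235),(215,257),(277,261),(345,235)): print(uv,d[uv[1],uv[0]])
for nm,uv,z in(("plat",(321,248),.032),("post",(277,261),.074),("hous",(423,235),.082),("but",(215,257),.092),("pin",(292,240),.044),("pin",(303,272),.044)): print(nm,ray("top",[uv],z)[0].round(4))
for e,R in ((1,0),):
  for x in np.arange(.36,.46,.01):
    out=[]
    for t in (0,.2,.35,.5,.7):
      z=np.array([-np.sin(t),0,-np.cos(t)]); y=np.array([0,1,0]);
      for s in(1,-1):
        yy=s*y; Rm=np.c_[np.cross(yy,z),yy,z]
        out.append(int(inverse_kinematics([x,.02,.07],Rm) is not None))
    print(round(x,2),out)
E
```

```text
platdark 931.0 ((320.61669921875, 248.02268981933594), (34.2328987121582, 34.69491958618164), 90.0699234008789) (303, 231, 36, 36)
housdark 719.0 ((422.8320007324219, 230.05911254882812), (26.88848114013672, 41.80781555175781), 6.480443477630615) (408, 207, 29, 42)
button 461.0 ((214.8749237060547, 257.1722106933594), (24.030790328979492, 24.53658676147461), 91.06563568115234) (203, 245, 25, 25)
housing+shelf 3807.0 ((422.87396240234375, 234.70127868652344), (69.23832702636719, 79.40737915039062), 75.48345184326172) (385, 201, 71, 67)
reader 1678.5 ((214.81556701660156, 258.0221862792969), (45.166046142578125, 50.337974548339844), 69.57725524902344) (190, 236, 48, 44)
[66 63 63] [109 110 107] [68 65 65] [48 43 40] [139 140 138] [43 34 32] [139 139 141]
(321, 248) 0.8942876
(423, 235) 0.8376585
(215, 257) 0.8390863
(277, 261) 0.85142714
(345, 235) 0.8952911
plat [0.5631 0.0465 0.032 ]
post [0.5393 0.1165 0.074 ]
hous [ 0.578  -0.1173  0.082 ]
but [0.5454 0.2135 0.092 ]
pin [0.576  0.0946 0.044 ]
pin [0.5224 0.0764 0.044 ]
0.36 [1, 1, 1, 1, 1, 1, 1, 1, 1, 1]
0.37 [1, 1, 1, 1, 1, 1, 1, 1, 1, 1]
0.38 [1, 1, 1, 1, 1, 1, 1, 1, 1, 1]
0.39 [1, 1, 1, 1, 1, 1, 1, 1, 1, 1]
0.4 [1, 1, 1, 1, 1, 1, 1, 1, 1, 1]
0.41 [1, 1, 1, 1, 1, 1, 1, 1, 1, 1]
0.42 [1, 1, 1, 1, 1, 1, 1, 1, 1, 1]
0.43 [1, 1, 1, 1, 1, 1, 1, 1, 1, 1]
0.44 [1, 1, 1, 1, 1, 1, 1, 1, 1, 1]
0.45 [1, 1, 1, 1, 1, 1, 1, 1, 1, 1]
0.46 [1, 1, 1, 1, 1, 1, 1, 1, 1, 1]
```

View pics/crop.png

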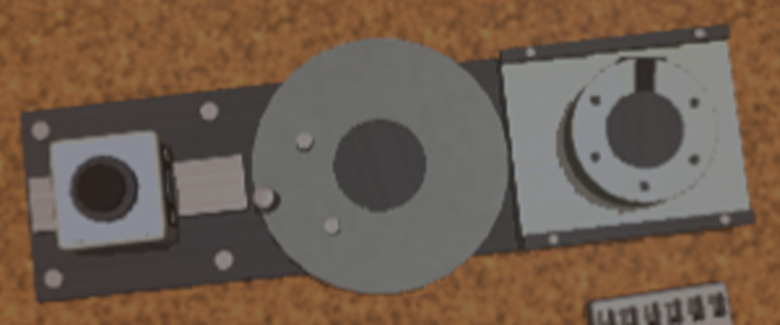

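```bash
cat >> h.py <<'E'
P=np.array([.5631,.0465]); B=ray("top",[(214.87,257.17)],.092)[0][:2]; P=ray("top",[(320.62,248.02)],.032)[0][:2]
U=(B-P)/np.linalg.norm(B-P); X=np.array([U[1],-U[0]])
def w(x,y,z): return np.r_[P+x*X+y*U,z]
def st(p): q=np.asarray(p)[:2]-P; return np.array([q@X,q@U])
def down(yd):  # tool down, fingers closing along yd (station frame), sign nearest the present arm attitude
    y=np.r_[yd[0]*X+yd[1]*U,0]; y/=np.linalg.norm(y); z=np.array([0,0,-1.])
    return np.c_[np.cross(y,z),y,z]
def look(n,name=None):
    p,d=camera(n)
    if name: cv2.imwrite(f"pics/{name}.png",p[:,:,::-1])
    return p,d
E
python3 - <<'E'
from h import *
print(P,B,U,np.linalg.norm(B-P))
h=ray("top",[(422.8,235)],.082)[0]; b=ray("top",[(423,212)],.082)[0]; s=st(h); print(s,np.degrees(np.arctan2(*(st(b)-s)[::-1])),sense()["tcp_rot"].round(2))
x0,y0=s; z=.066; best=None
for sg in(1,-1):
    R=down((sg,0)); q=inverse_kinematics(w(x0,y0-.09,.2),R); print(sg,None if q is None else np.round(q,2))
    if q is not None and (best is None or abs(q[6])<best[0]): best=(abs(q[6]),R)
R=best[1]
command_gripper(.045,30)
movep(w(x0,y0-.09,.2),R); move_l(w(x0,y0-.09,z)); move_l(w(x0,y0-.055,z),feed=.08)
move_l(w(0,-.065,z),feed=.05)
print(sense()["wrist_force"],sense()["finger_gap"])
r=move_l(w(0,-.040,z),feed=.015,until_force=8); s=sense(); print(r,st(s["position"]),s["wrist_force"],s["time_s"])
look("top","push")
E
```

```text
[0.56308543 0.04712971] [0.54515822 0.21371072] [-0.10700075  0.99425894] 0.16754287712358837
[-0.00273618 -0.16473134] -8.217876186679657 [[-0.9   0.43 -0.  ]
 [ 0.43  0.9  -0.  ]
 [-0.   -0.   -1.  ]]
1 [-0.27  0.53  0.77  1.76 -0.42  1.03  0.76]
-1 [-0.46  0.68  1.11  1.77 -0.67  1.13 -2.16]
[ 0.29046534 -1.33854858 -1.17251154] 0.04506851297918046
True [-0.0003017  -0.04913835] [-0.23688028 -0.9691674   0.86904752] 9.6667
```

View pics/push.png

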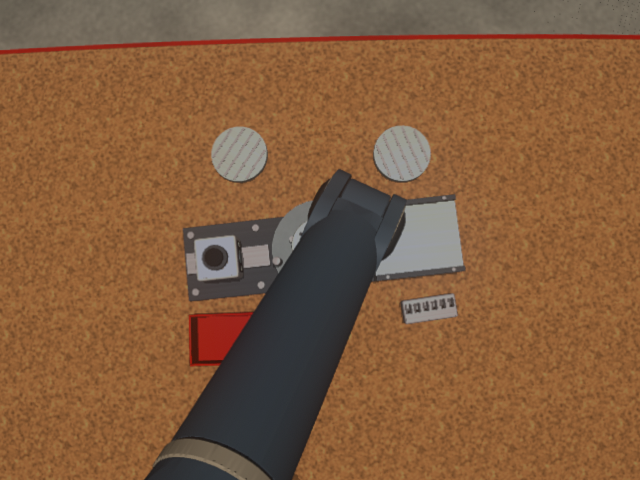

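The arm hides the housing, but it stopped on contact at the expected distance. I'll back off and look again.

```bash
python3 - <<'E'
from h import *
move_l(w(0,-.085,.066),feed=.08); move_l(w(0,-.085,.2),feed=.2)
R=sense()["tcp_rot"]; movep(w(0,.26,.25),R)
p,d=look("top"); np.savez("top1.npz",p=p,d=d); print(sense()["time_s"])
cv2.imwrite("pics/t1.png",cv2.resize(p[185:310,175:475,::-1],None,fx=2.6,fy=2.6,interpolation=cv2.INTER_CUBIC))
E
```

```text
12.4833
```

View pics/t1.png

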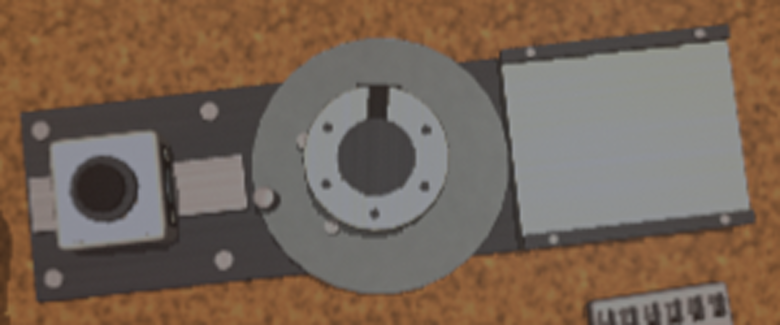

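The housing sits against both pins: its centre is at about (319.6,245.4) in the full image, the bar points up and the post is at (277,261).

```bash
cat >> h.py <<'E'
def housing(p):
    g=cv2.cvtColor(p,cv2.COLOR_RGB2GRAY); c0=np.array([319.6,245.4])
    m=np.zeros(g.shape,np.uint8); cv2.circle(m,(320,245),24,255,-1); m[g>=90]=0
    cs,_=cv2.findContours(m,cv2.RETR_EXTERNAL,cv2.CHAIN_APPROX_NONE); m=cv2.drawContours(m*0,[max(cs,key=cv2.contourArea)],-1,255,-1)
    o=cv2.morphologyEx(m,cv2.MORPH_OPEN,cv2.getStructuringElement(cv2.MORPH_ELLIPSE,(19,19)))
    c=np.argwhere(o>0).mean(0)[::-1]
    q=np.argwhere(m>0)[:,::-1]; rr=np.linalg.norm(q-c,axis=1); q=q[(rr>17.5)&(rr<24)]; b=q.mean(0)
    C,Bm=(st(ray("top",[u],.082)[0]) for u in(c,b)); return c,b,len(q),C,np.degrees(np.arctan2(*(Bm-C)[::-1]))
E
python3 - <<'E'
from h import *
p=np.load("top1.npz")["p"]; c,b,n,C,a=housing(p); print(c,b,n,"centre",C,"label deg",a)
s=st(ray("top",[(276.6,261)],.074)[0]); print("post",s,np.hypot(*s),np.degrees(np.arctan2(*s[::-1])))
for th in(103,150,200):
  for sg in(1,-1):
    t=np.radians(th); R=down((-sg*np.sin(t),sg*np.cos(t))); q=inverse_kinematics(w(.075*np.cos(t),.075*np.sin(t),.07),R); print(th,sg,None if q is None else np.round(q,2))
E
```

```text
[319.17830609 244.88558692] [319.58333333 224.47916667] 48 centre [0.00095108 0.00087414] label deg -7.726960514220859
post [-0.01615536  0.072171  ] 0.07395706917342525 102.61756096726182
103 1 [-1.05  0.81  1.11  2.03 -0.94  0.93 -2.23]
103 -1 [-0.77  0.59  0.65  2.02 -0.54  0.71  0.54]
150 1 [-1.04  0.76  1.13  2.15 -0.94  0.87 -1.31]
150 -1 [-0.63  0.48  0.5   2.13 -0.39  0.62  1.3 ]
200 1 [-0.76  0.59  0.85  2.15 -0.7   0.71 -0.55]
200 -1 [-0.38  0.45  0.33  2.13 -0.26  0.59  2.17]
```

```bash
python3 - <<'E'
from h import *
def pose(th,z=.071,r=.0745): 
    t=np.radians(th); return w(r*np.cos(t),r*np.sin(t),z),down((np.sin(t),-np.cos(t)))
command_gripper(.034,25)
a=pose(102.6,.2); movep(*a); print(move_l(pose(102.6)[0],feed=.1,until_force=10), sense()["position"])
command_gripper(.017); print(sense()["finger_gap"],sense()["wrist_force"])
for th in np.linspace(102.6,201.3,14)[1:]: move_l(*pose(th),feed=.05)
s=sense(); print(st(s["position"]),s["wrist_force"],s["time_s"])
command_gripper(.034); move_l(pose(201.3,.2)[0],feed=.2)
movep(w(0,.26,.25),sense()["tcp_rot"])
p,d=look("top"); np.savez("top2.npz",p=p); print(housing(p),sense()["time_s"])
cv2.imwrite("pics/t2.png",cv2.resize(p[185:310,175:475,::-1],None,fx=2.6,fy=2.6,interpolation=cv2.INTER_CUBIC))
E
```

```text
False [0.53961313 0.11775051 0.07158583]
0.017127759492624163 [ 0.14422952 -0.77644272  0.36754779]
[-0.06939871 -0.0270595 ] [ 2.0026741   0.20682451 -0.91683394] 19.85
(array([319.57313433, 245.89701493]), array([299.56097561, 248.07317073]), 41, array([-0.00073159,  0.00043449]), np.float64(89.4948340530089)) 22.15
```

View pics/t2.png

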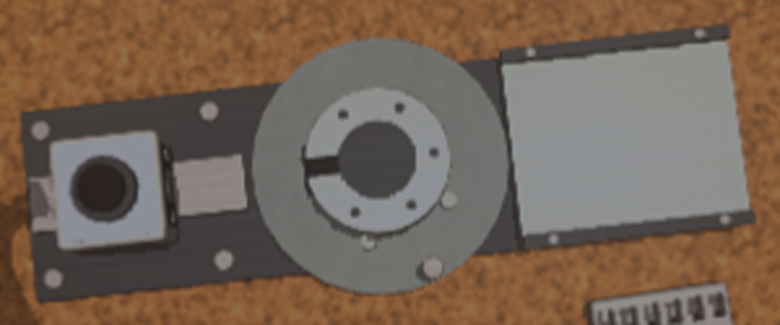

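The label faces the reader at 89.5° and the housing is centred within 1 mm. Next I'll push the reader forward and press the button.

```bash
python3 - <<'E'
from h import *
command_gripper(0,25)
R=down((1,0)); y=.2025
movep(w(0,y+.04,.22),R); move_l(w(0,y+.04,.066),feed=.15)
r=move_l(w(0,.160,.066),feed=.03,until_force=12); s=sense(); print(r,st(s["position"]),s["wrist_force"])
yb=s["position"]; yb=st(yb)[1]-.011-.035; print("button y",yb)
sleep(.3); move_l(w(0,.21,.066),feed=.1); move_l(w(0,.21,.16),feed=.15)
p,d=look("side"); g=p
move_l(w(0,yb,.16)); move_l(w(0,yb,.122),feed=.08)
r=move_l(w(0,yb,.105),feed=.015,until_force=10); s=sense(); print(r,s["position"][2],s["wrist_force"])
sleep(.3); move_l(w(0,yb,.2),feed=.1); movep(w(0,.3,.28),R); sleep(.3)
p,d=look("top"); print(housing(p),sense()["time_s"])
cv2.imwrite("pics/t3.png",cv2.resize(p[185:310,175:475,::-1],None,fx=2.6,fy=2.6,interpolation=cv2.INTER_CUBIC))
E
```

```text
True [-0.00057377  0.17095064] [ 0.04757096  0.31100198 -0.25647161]
button y 0.12495063844917118
True 0.11111714040479058 [-1.9483431  -0.41265042  4.63522314]
(array([319.57313433, 245.89701493]), array([299.56097561, 248.07317073]), 41, array([-0.00073159,  0.00043449]), np.float64(89.4948340530089)) 33.7167
```

View pics/t3.png

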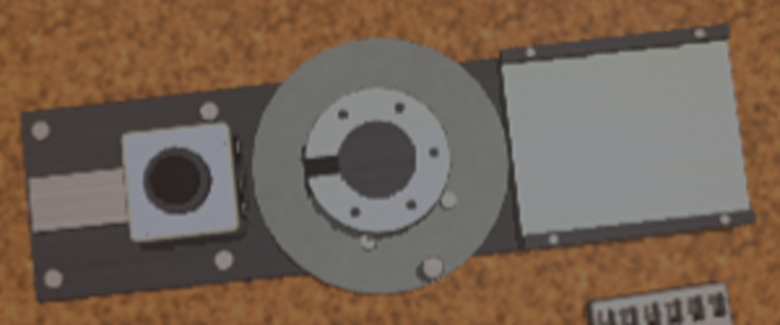

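The reader is at its end stop (contact at y = 171 mm, as predicted). The button bottomed at 5.9 mm travel with over 10 N. The label and housing haven't moved and the arm is clear.

```bash
python3 -c "
from rig import *
print(finish_job())"
```

```text
the job is handed in; nothing more can be done
None
```

The job is handed in at about 34 s of the 72 s allowed: housing centred within 1 mm, label at 89.5° to the reader (90° is square), reader at its end stop, and the button pressed and released; the judge's verdict was not shown.

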